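# Tip a carton down into the labelling bay and square it to the rail

### The arm

A 6-joint arm with a two-finger parallel gripper is mounted at the origin on the work surface. World frame = base frame: x ahead of the robot, y to its left, z up, the work surface at z = 0. Lengths are in m, angles in rad, forces in N, time in s.
With the tool pointing down it reaches from about 0.4 to 0.925 m from the base axis. Payload 3.4 kg.
Tool frame: the origin (TCP) lies midway between the tips of the shut fingers; the grasp point (between the pads) lies ctrl.hold_point_z behind it (ctrl.hold_point_z is the distance from the TCP to the grasp point, in m); z points along the fingers, y is the direction in which the jaws open and shut (so a half turn about z gives the same grasp; the last joint's range is limited). The gripper opens to 85 mm and grips with 20 to 120 N. Pads are 22 mm wide; open, the fingers measure 114 mm over their backs; the gripper's body (76 mm by 85 mm) begins 54 mm behind the grasp point. The pads swing forward as they close: fully open they stand 13 mm farther back than shut.
Start: joints at [-1.325, 0.307, 1.506, -0, 1.328, -0.073], TCP at [0.18, -0.546, 0.231] pointing down, gripper open.
Joint ranges: [-3.12, 3.12], [-1.05, 2.28], [0.14, 2.33], [-1.42, 4.57], [0.1, 2.73], [-2.68, 2.68]. Speed limits (rad/s): [2.57, 2.57, 3.14, 3.14, 3.14, 3.14].

### API

Orientations are given as a rotation vector (axis times angle).
In Python, from plant import ctrl gives the robot as it stands. The module is installed in compiled form; this text tells all that it offers.
- The arm moves only by the tool send_rows, never from a script. Its arguments are lists of equal length, an entry for each row: "slide": the shift along the world's x, y, z in m, a list of three; "angular": the turn, a rotation vector about the world's x, y, z in degrees, a list of three; "hand": the closure, from 0 (fully open) to 1 (shut). In form: {"slide": [[tx, ty, tz], ...], "angular": [[rx, ry, rz], ...], "hand": [hand, ...]}. A call has 1 to 12 rows; each row is the pose to reach, as a shift and turn from the pose commanded when the call began; what a row does not reach only later rows make up. A row lasts 1/8 s, in which the tool goes at most 62.5 mm and 10.7 degrees, less where a joint would pass 70% of its speed; a pose out of reach is approached as far as the arm can. A call with a gripper value outside its range is refused whole. The fingers move at their own pace and stop on an object; "squeeze" is the grip in N (left out, the last holds). Time passes only in rows, so rows that repeat a pose let the fingers close. It gives the time, the measured TCP pose, the force and the opening at its end, in the units of the state.
- ctrl.get_state(): the state, without advancing time (a new reading comes with each control period).
- ctrl.get_image(name): name is "side" or "top"; returns a dict with "pixels" (400x640x3 uint8, blue, green, red), "z_map" (400x640 float32, m along the optical axis (not along the pixel's ray), 0 where there is no reading), "fx", "fy", "cx", "cy" (pixels), "R" (3x3) and "t" (3): a world point X has camera coordinates R X + t. Camera axes: x right, y down, z forward; pixel columns grow to the right and rows downward; lengths in m; the calibration is good to about 2 mm. A picture is of the moment at which its call begins.
- ctrl.sign_off(): hands the job in, once; it reports no verdict.
The state is a dict: "clock": time; "joint_pos": joint angles; "joint_velocities": joint speeds; "joint_torque": joint torques, N m; "ee_pos": TCP position; "orientation": TCP orientation; "wrist_force": force on the tool from outside, world axes, zero at the start; "moment": the same for the moment, N m; "gripper_width": finger opening in m.
Only numpy, scipy, OpenCV 4.12 (cv2) and the standard library are available. Lean on these libraries where they do the work, as an engineer would, in place of code of your own. Each camera call takes 0.05 s, during which the arm holds its last target. There are 200 camera calls.

### The job

Push the taller of the two standing cartons near its top so that it topples towards the other carton and lands flat inside the taped bay; it must land wholly inside the tape, not be shoved in afterwards. Then push the lying carton back until its long side is flush against the metal rail along the bay's far edge, still inside the tape. Only push it, never lift it; leave the shorter carton standing and the jar and screwdriver where they are.

Things in the scene. Friction and masses are not known exactly. Their poses are not given: they have to be found in the camera images.
- station: Taped bay, fixed, placed anew each time. Origin: bay centre on the bench; x points to the rail (away from the robot, give or take yaw), y along it. Inside the tape: x -85 to +85, y -145 to +145 mm. Flat 20 mm yellow/black tape lies just outside both ends and the near side. Aluminium rail on the far side: near face at x = +85, 35 high, y -170 to +170, 6 thick, its 4 mm high foot reaches x = +115.
- tall_carton: Taller closed carton, loose, 80 (x) by 50 (y) by 160 mm high, 0.2-0.42 kg. Origin: centre of underside. Stands astride the tape at the bay's +y or -y end (varies), inner face 20-45 mm inside the tape, axes within 0.1 rad of the bay's, 20-50 mm clear of the rail. Pushed in its upper half it tips rather than slides; past 17 deg it falls by itself onto its 80 x 160 face.
- tall_middle (a point): Middle of the taller carton: 80 mm above the bench while it stands, 25 mm when it lies on its 80 x 160 mm face.
- foot_far (a point): Taller carton, in the middle of its 50 mm depth: underside, end of its +x (rail) side. Carton coordinates (40, 0, 0) mm.
- foot_near (a point): As foot_far, on the -x side: carton coordinates (-40, 0, 0) mm.
- top_far (a point): Taller carton, in the middle of its 50 mm depth: top, +x (rail) side. Carton coordinates (40, 0, 160) mm.
- top_near (a point): As top_far, on the -x side: carton coordinates (-40, 0, 160) mm.
- short_carton: The shorter cardboard carton, loose, same make, 80 mm (x) by 50 mm (y) by 100 mm high, standing astride the tape at the other end of the bay. Origin: centre of its underside. To be left standing where it is.
- screw_jar: Closed jar, 60 mm across, 80 mm high, standing behind the rail. Origin: centre of its underside. To be left alone.
- screwdriver: Screwdriver, about 200 mm long and 30 mm thick at the handle, lying on the bench behind the rail, roughly along it. Origin: on the bench under it. To be left alone.
Mind the look-alikes: they are no part of the job. Leave any purple look-alike of the tall_carton alone. Leave any blue or green look-alike of the short_carton alone.

How it is judged:
By the outcome, as a careful person would: the job done as asked, in the order asked, and still so for the second after the job is handed in, with the robot touching nothing.
It also fails if it takes over 45 s, if anything falls off the work surface, if the arm or the gripper's body presses on something with over 40 N, if the wrist force passes 120 N, or if a joint passes its speed limit or range.

## Working session

There is one attempt and no reset: what is moved stays moved. The work goes in short steps, Python scripts to look and compute and a tool call to move; the robot and the scene stay as the last step left them, time stands still between calls to the robot, and variables do not carry over. Pictures are saved under pics/ and viewed, about 8 in all and at most 12, crops included, and the job is handed in when it is done.

Besides the shell and the picture viewer there is one more tool, called after "Call:" by a JSON object that holds its "api" and its "payload". send_rows: Moves the arm, as the interface text tells. Its arguments: {"type":"object","properties":{"slide":{"type":"array"},"angular":{"type":"array"},"hand":{"type":"array"},"squeeze":{"type":"number"}},"required":["slide","angular","hand"]}

```bash
mkdir -p pics
cat > h.py <<'E'
import numpy as np, cv2
from plant import ctrl
def grab(n,save=None):
    d=ctrl.get_image(n)
    if save: cv2.imwrite('pics/'+save,d['pixels'])
    return d
def cloud(d):
    z=d['z_map'];v,u=np.mgrid[:400,:640]
    c=np.stack([(u-d['cx'])/d['fx']*z,(v-d['cy'])/d['fy']*z,z],-1)
    P=(c-d['t'])@np.array(d['R'])
    P[z==0]=np.nan
    return P
E
python3 - <<'E'
from h import *
for n in('side','top'):
    d=grab(n,n+'0.png');np.savez(n+'0.npz',P=cloud(d),px=d['pixels'])
    print(n,-np.array(d['R']).T@d['t'],np.array(d['R'])[2])
a=cv2.imread('pics/side0.png');b=cv2.imread('pics/top0.png')
print(ctrl.get_state())
E
```

```text
side [0.41338499 0.50971358 0.75297935] [ 0.22713994 -0.60145704 -0.76593529]
top [0.54185747 0.05090462 0.98903147] [ 0.05700515 -0.03202928 -0.99785998]
{'clock': 0.1, 'joint_pos': array([-1.32549202e+00,  3.07482788e-01,  1.50751227e+00,  6.49648023e-06,
        1.32842810e+00, -7.34877440e-02]), 'joint_velocities': array([-0.0001595 , -0.00309468, -0.00152359, -0.0015742 ,  0.00028684,
        0.00075614]), 'joint_torque': array([ 5.53542884e-05, -4.58529139e+01, -2.52607441e+01, -1.95348575e-04,
        5.61428213e-03,  1.00129134e-05]), 'ee_pos': array([ 0.18005118, -0.54543089,  0.23049349]), 'orientation': array([-3.09996693e+00, -4.98347628e-01,  2.36707234e-04]), 'wrist_force': array([ 0.09686506, -0.15199486,  0.0479233 ]), 'moment': array([ 0.02016246, -0.01643143,  0.01372897]), 'gripper_width': 0.08517581275786186}
```

View pics/top0.png

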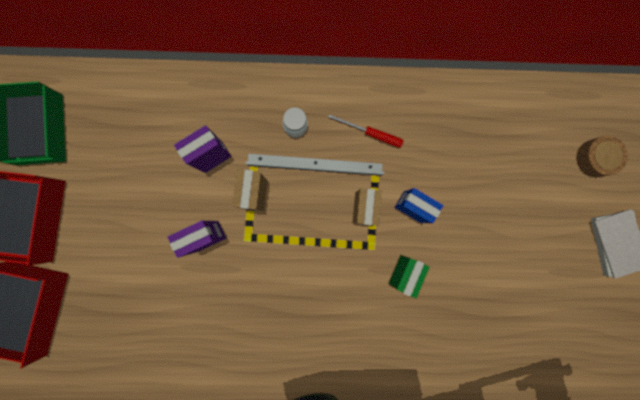

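View pics/side0.png

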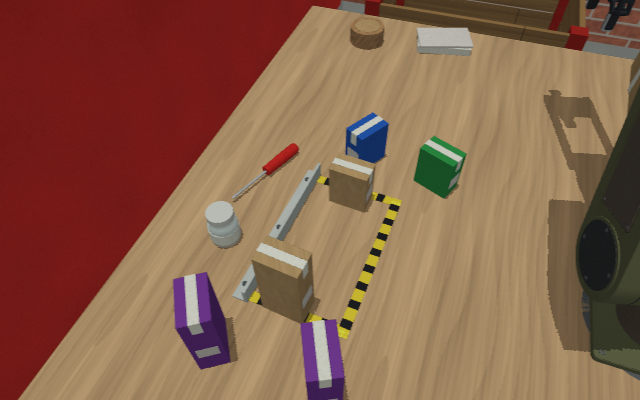

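Top view (2 pictures so far): the tall carton could be brown at (250,190), brown at (369,207), purple at (203,149), or purple at (197,238). Blue (420,205) and green (409,276) imitate the short carton. I take the brown at (250,190), which should be 160 mm high, and will check it by depth and a close crop.

Run:
```python
from h import *
T=np.load('top0.npz');P=T['P'];px=T['px'];hsv=cv2.cvtColor(px,cv2.COLOR_BGR2HSV)
def box(name,u0,u1,v0,v1,zl,zh):
    m=np.zeros((400,640),bool);m[v0:v1,u0:u1]=1
    m&=(P[...,2]>zl)&(P[...,2]<zh)
    q=P[m]; r=cv2.minAreaRect((q[:,:2]*1000).astype(np.float32))
    print(name,len(q),'z',np.median(q[:,2]).round(4),'c',np.round(r[0],1),'s',np.round(r[1],1),'a',round(r[2],1)); return q
box('tall',225,275,160,220,.15,.17)
box('short',345,390,180,235,.09,.11)
box('purA',165,235,120,180,.15,.17)
box('purB',160,230,212,262,.15,.17)
q=box('rail',235,395,145,185,.028,.045)
box('blue',390,450,180,230,.06,.2)
# yellow tape
m=(hsv[...,0]>20)&(hsv[...,0]<35)&(hsv[...,1]>170)&(hsv[...,2]>100)&(abs(P[...,2])<.012)
m[:,:230]=0;m[:,400:]=0
y=P[m];r=cv2.minAreaRect((y[:,:2]*1000).astype(np.float32));print('tape',len(y),r,np.median(y[:,2]))
d=cv2.fitLine(q[:,:2].astype(np.float32),cv2.DIST_HUBER,0,.001,.001).ravel();print('railfit',d)
S=np.load('side0.npz');Q=S['P']
for n,(u0,u1,v0,v1) in dict(tall=(245,320,230,300),short=(325,380,150,190),purA=(170,215,268,330),purB=(298,345,315,370)).items():
    w=Q[v0:v1,u0:u1].reshape(-1,3);zt=np.nanpercentile(w[:,2],97);k=w[(w[:,2]>zt-.006)]
    r=cv2.minAreaRect((k[:,:2]*1000).astype(np.float32));print('side',n,zt,np.round(r[0],1),np.round(r[1],1),round(r[2],1))
cv2.imwrite('pics/crop.png',cv2.resize(px[110:270,150:450],None,fx=2.6,fy=2.6,interpolation=2))
```

```text
tall 909 z 0.1609 c [608.7 176.6] s [50.6 80.3] a 84.4
short 779 z 0.101 c [578.5 -95.1] s [50.4 80.5] a 85.7
purA 937 z 0.1609 c [701.5 285.8] s [51.5 80.4] a 34.4
purB 956 z 0.161 c [501.7 292.4] s [50.1 81.2] a 26.8
rail 398 z 0.0355 c [653.5  30.2] s [339.5  50.1] a 87.1
blue 908 z 0.1007 c [ 583.9 -220.3] s [81.5 50.5] a 60.2
tape 984 ((577.0148315429688, 34.519989013671875), (330.4959411621094, 189.27561950683594), 86.93746185302734) 0.0018730557149122492
railfit [5.2643586e-02 9.9861336e-01 6.7323530e-01 1.6368087e-04]
side tall 0.1621173875452131 [606.7 177.8] [51.4 81.1] 84.6
side short 0.1022864309470507 [576.1 -93.3] [53.  81.1] 85.1
side purA 0.1626967095186848 [699.6 287.2] [50.4 81.6] 34.0
side purB 0.1626851873389084 [502.  288.8] [50.  70.3] 26.6
```

View pics/crop.png

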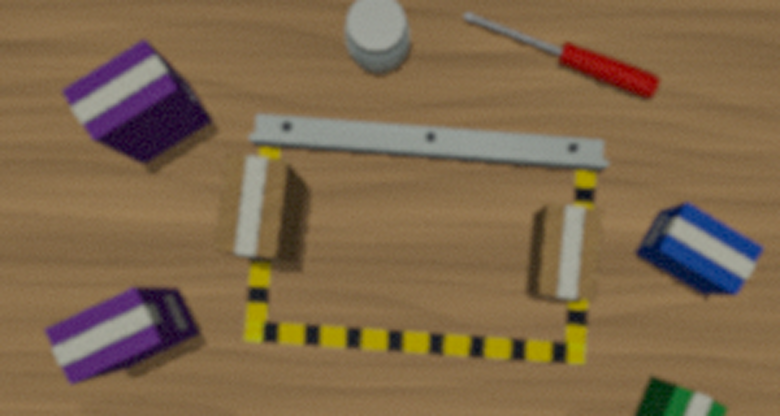

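The crop confirms the choice: the brown carton at (250,190) is 161 mm high, the short brown one 101 mm, and the purples stand behind it to the left. Bay origin is about (587,34) mm with yaw −3°. The tall carton is at bay (13,144) with yaw −5.6°. I'll move behind it with the jaws along its width.

Call:
{"api": "send_rows", "payload": {"slide": [[0.4,0.3,0.06],[0.4,0.3,0.06],[0.4,0.3,0.06],[0.4,0.3,0.06],[0.4,0.3,0.06],[0.4,0.3,0.06],[0.4,0.3,0.06],[0.4,0.3,0.06],[0.4,0.3,0.06],[0.4,0.3,0.06],[0.4,0.3,0.06],[0.4,0.3,0.06]], "angular": [[0,0,6],[0,0,12],[0,0,18],[0,0,24],[0,0,30],[0,0,36],[0,0,42],[0,0,48],[0,0,54],[0,0,60],[0,0,66],[0,0,66]], "hand": [0.5,0.5,0.5,0.5,0.5,0.5,0.5,0.5,0.5,0.5,0.5,0.5]}}

```text
clock: 1.6
ee_pos: [0.58, -0.2458, 0.2907]
orientation: [-2.33, -2.106, 0.001]
wrist_force: [-0.1, -0.3, -0.5]
gripper_width: 0.043
```

Call:
{"api": "send_rows", "payload": {"slide": [[0.034,0.5,0],[0.034,0.5,0],[0.034,0.5,0],[0.034,0.5,0],[0.034,0.5,0],[0.034,0.5,0],[0.034,0.5,0],[0.034,0.5,0],[0.034,0.5,0],[0.034,0.5,0],[0.034,0.5,0],[0.034,0.5,0]], "angular": [[0,0,0],[0,0,0],[0,0,0],[0,0,0],[0,0,0],[0,0,0],[0,0,0],[0,0,0],[0,0,0],[0,0,0],[0,0,0],[0,0,0]], "hand": [0.5,0.5,0.5,0.5,0.5,0.5,0.5,0.5,0.5,0.5,0.5,0.5]}}

```text
clock: 3.1
ee_pos: [0.6144, 0.2523, 0.2915]
orientation: [2.332, 2.104, -0.0]
wrist_force: [0.5, -0.5, -0.0]
gripper_width: 0.0427
```

Call:
{"api": "send_rows", "payload": {"slide": [[0,0,-0.05],[0,0,-0.1],[0,0,-0.16],[0,0,-0.16],[-0.001,-0.01,-0.16],[-0.002,-0.02,-0.16],[-0.003,-0.028,-0.16],[-0.003,-0.03,-0.16],[-0.003,-0.032,-0.16]], "angular": [[0,0,0],[0,0,0],[0,0,0],[0,0,0],[0,0,0],[0,0,0],[0,0,0],[0,0,0],[0,0,0]], "hand": [0.5,0.5,0.5,0.5,0.5,0.5,0.5,0.5,0.5]}}

```text
clock: 4.22
ee_pos: [0.6114, 0.2219, 0.1319]
orientation: [2.33, 2.107, 0.002]
wrist_force: [0.2, -0.8, 0.4]
gripper_width: 0.0426
```

Run:
```python
from h import *
d=grab('side');np.set_printoptions(precision=4,suppress=True)
cv2.imwrite('pics/pre.png',cv2.resize(d['pixels'][150:400,130:430],None,fx=2,fy=2))
print(ctrl.hold_point_z,ctrl.get_state()['ee_pos'])
```

```text
0.0187 [0.6113 0.2217 0.1317]
```

View pics/pre.png

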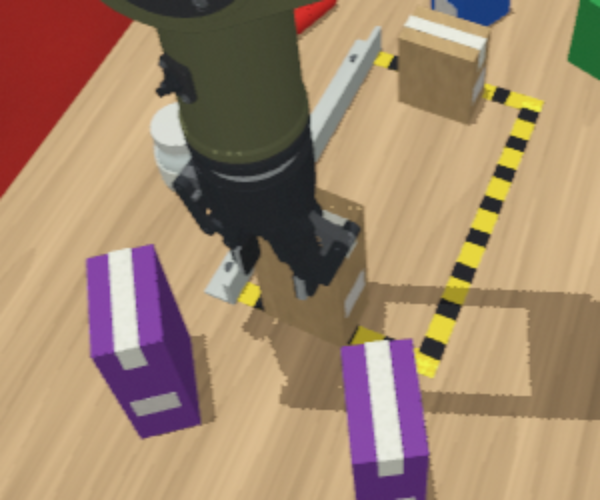

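Picture 4: the fingers are just behind the carton's outer face, around (310,250), and clear of both purples. Now the toppling push along the carton's own axis.

Call:
{"api": "send_rows", "payload": {"slide": [[-0.0005,-0.005,0],[-0.001,-0.01,0],[-0.0015,-0.015,0],[-0.002,-0.02,0],[-0.0025,-0.025,0],[-0.003,-0.03,0],[-0.0035,-0.035,0],[-0.004,-0.04,0],[-0.0045,-0.045,0],[-0.005,-0.05,0],[-0.0055,-0.055,0],[-0.0055,-0.055,0]], "angular": [[0,0,0],[0,0,0],[0,0,0],[0,0,0],[0,0,0],[0,0,0],[0,0,0],[0,0,0],[0,0,0],[0,0,0],[0,0,0],[0,0,0]], "hand": [0.5,0.5,0.5,0.5,0.5,0.5,0.5,0.5,0.5,0.5,0.5,0.5]}}

```text
clock: 5.78
ee_pos: [0.6056, 0.1665, 0.1313]
orientation: [-2.33, -2.107, 0.0]
wrist_force: [-0.3, 0.5, -1.0]
gripper_width: 0.0426
```

Run:
```python
from h import *
d=grab('side');P=cloud(d)
m=(P[...,0]>.54)&(P[...,0]<.66)&(P[...,1]>-.06)&(P[...,1]<.2)&(P[...,2]>.04)
print(m.sum(), np.nanmedian(P[m][:,2]) if m.any() else 0)
cv2.imwrite('pics/push.png',cv2.resize(d['pixels'][150:400,130:430],None,fx=2,fy=2))
```

```text
10576 0.30488700914823597
```

View pics/push.png

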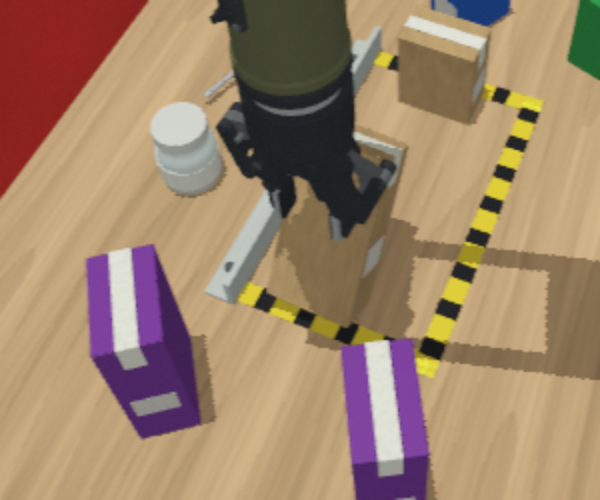

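Picture 5: the carton is leaning well over, its top at about (380,150), and the force is near zero, so it is falling. I'll hold, then raise the hand.

Call:
{"api": "send_rows", "payload": {"slide": [[0,0,0],[0,0,0],[0,0,0],[0,0,0],[0,0,0],[0,0,0]], "angular": [[0,0,0],[0,0,0],[0,0,0],[0,0,0],[0,0,0],[0,0,0]], "hand": [0.5,0.5,0.5,0.5,0.5,0.5]}}

```text
clock: 6.58
ee_pos: [0.6057, 0.1669, 0.1313]
orientation: [2.33, 2.108, -0.0]
wrist_force: [0.3, 0.9, -0.2]
gripper_width: 0.0427
```

Run:
```python
from h import *
d=grab('side');np.savez('side1.npz',P=cloud(d),px=d['pixels'])
cv2.imwrite('pics/fall.png',cv2.resize(d['pixels'][150:400,130:430],None,fx=2,fy=2))
```

```text
(no output)
```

View pics/fall.png

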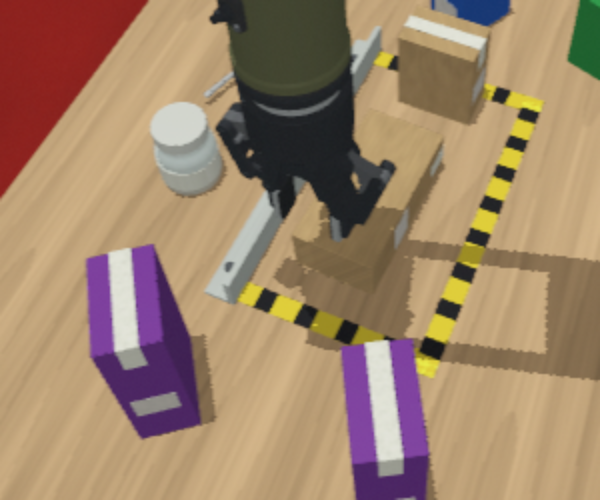

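Picture 6: the carton lies flat on the bay floor, its near end around (330,265), clear of the tape at (330,325). I'll raise the hand, turn it and stage at the near side.

Call:
{"api": "send_rows", "payload": {"slide": [[0,0,0.05],[0,0,0.1],[-0.03,-0.02,0.1],[-0.06,-0.04,0.1],[-0.09,-0.06,0.1],[-0.12,-0.08,0.1],[-0.15,-0.1,0.1],[-0.16,-0.12,0.1],[-0.16,-0.12,0.1],[-0.16,-0.12,0.1],[-0.16,-0.12,0.1],[-0.16,-0.12,0.1]], "angular": [[0,0,0],[0,0,0],[0,0,10],[0,0,20],[0,0,30],[0,0,40],[0,0,50],[0,0,60],[0,0,70],[0,0,80],[0,0,90],[0,0,93]], "hand": [0.5,0.5,0.3,0,0,0,0,0,0,0,0,0]}}

```text
clock: 8.12
ee_pos: [0.4456, 0.0469, 0.2315]
orientation: [0.071, 3.14, 0.0]
wrist_force: [0.2, 0.3, -0.1]
gripper_width: 0.0852
```

```bash
cat > m.py <<'E'
from h import *
import sys
np.set_printoptions(precision=4,suppress=True)
O=np.array([.587,.034]);ex=np.array([.9986,-.053]);ey=np.array([.053,.9986])
tag=sys.argv[1]
for n in('side','top'):
    d=grab(n,n+tag+'.png');P=cloud(d);b=(P[...,:2]-O);X=b@ex*1000;Y=b@ey*1000;Z=P[...,2]*1000
    hs=cv2.cvtColor(d['pixels'],cv2.COLOR_BGR2HSV)
    m=(X>-110)&(X<100)&(Y>-75)&(Y<170)&(Z>45)&(Z<56)&(hs[...,0]<30)&(hs[...,1]>60)
    _,l,s,c=cv2.connectedComponentsWithStats(m.astype(np.uint8));k=1+s[1:,4].argmax()
    m=l==k
    r=cv2.minAreaRect(np.c_[X[m],Y[m]].astype(np.float32));print(n,'lying bay c',np.round(r[0],1),'s',np.round(r[1],1),'a',round(r[2],2),m.sum(),'z',np.median(Z[m]))
    q=cv2.boxPoints(r);print(np.round(q).tolist())
    m=(X>70)&(X<105)&(abs(Y)<165)&(Z>30)&(Z<40)
    print(' rail top x pct',np.percentile(X[m],[2,10,50,90,98]),[np.median(X[m&(abs(Y-y)<30)]).round(1) for y in(-130,130)])
    m=(abs(X)<80)&(Y<-85)&(Y>-180)&(Z>94)&(Z<106)
    r=cv2.minAreaRect(np.c_[X[m],Y[m]].astype(np.float32));print(' short',np.round(r[0],1),np.round(r[1],1),r[2])
print(ctrl.get_state()['ee_pos'],ctrl.get_state()['joint_pos'])
E
python3 m.py 2
```

```text
side lying bay c [ 7.  32.7] s [162.  81.] a 87.49 3187 z 50.703012360819514
[[-37.0, -46.0], [44.0, -50.0], [51.0, 112.0], [-30.0, 115.0]]
 rail top x pct [82.1661 82.5494 84.7492 88.1539 88.9036] [np.float64(84.6), np.float64(84.9)]
 short [  -4.2 -128.2] [54.  81.1] 87.55419921875
top lying bay c [ 9.3 31.4] s [160.2  80. ] a 87.55 2201 z 50.928856667257975
[[-34.0, -47.0], [46.0, -50.0], [53.0, 110.0], [-27.0, 113.0]]
 rail top x pct [84.9404 85.2235 87.8259 90.4967 91.0345] [np.float64(87.6), np.float64(87.8)]
 short [  -1.6 -129.2] [50.1 80.5] 88.66415405273438
[0.4456 0.0469 0.2314] [ 0.0106  0.1278  1.7522  0.      1.2613 -1.5124]
```

View pics/side2.png

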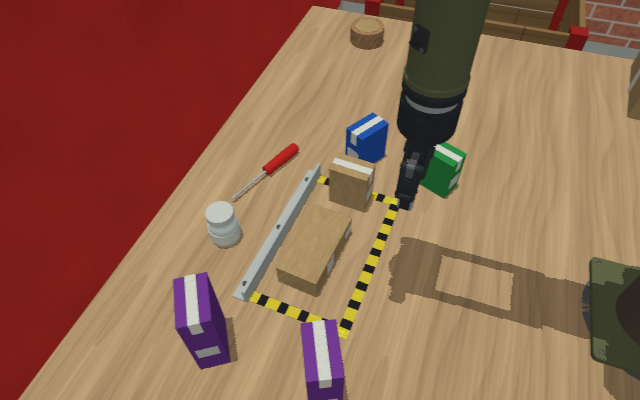

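Picture 7: the carton lies wholly inside the tape, at bay x −35..52 and y −50..115. The short carton stands untouched, and the hand is at the near side around (410,180). I'll lower it and advance squarely towards the rail.

Call:
{"api": "send_rows", "payload": {"slide": [[0.04,0.01,-0.04],[0.068,0.023,-0.09],[0.068,0.023,-0.14],[0.068,0.023,-0.19],[0.068,0.023,-0.221],[0.068,0.023,-0.221],[0.076,0.0226,-0.221],[0.084,0.0222,-0.221],[0.092,0.0217,-0.221],[0.1,0.0213,-0.221],[0.1,0.0213,-0.221]], "angular": [[0,0,-0.5],[0,0,-0.5],[0,0,-0.5],[0,0,-0.5],[0,0,-0.5],[0,0,-0.5],[0,0,-0.5],[0,0,-0.5],[0,0,-0.5],[0,0,-0.5],[0,0,-0.5]], "hand": [0,0,0,0,0,0,0,0,0,0,0]}}

```text
clock: 9.6
ee_pos: [0.5468, 0.0682, 0.0106]
orientation: [0.089, 3.139, 0.0]
wrist_force: [0.2, -0.3, 0.8]
gripper_width: 0.0855
```

Call:
{"api": "send_rows", "payload": {"slide": [[0.005,-0.0003,0],[0.01,-0.0005,0],[0.015,-0.0008,0],[0.02,-0.001,0],[0.025,-0.0013,0],[0.028,-0.0015,0],[0.03,-0.0016,0],[0.03,-0.0016,0]], "angular": [[0,0,0],[0,0,0],[0,0,0],[0,0,0],[0,0,0],[0,0,0],[0,0,0],[0,0,0]], "hand": [0,0,0,0,0,0,0,0]}}

```text
clock: 10.6
ee_pos: [0.5762, 0.0666, 0.0104]
orientation: [0.089, 3.14, 0.0]
wrist_force: [-0.6, -0.8, 0.2]
gripper_width: 0.0856
```

```bash
python3 m.py 3
```

```text
side lying bay c [37.7 34.3] s [ 80.4 161. ] a 0.77 1961 z 50.77022069090522
[[-4.0, 114.0], [-1.0, -47.0], [79.0, -46.0], [77.0, 115.0]]
 rail top x pct [78.2443 82.7229 85.1931 88.272  89.0992] [np.float64(nan), np.float64(84.6)]
 short [ -17.6 -126.5] [53.3 54.1] 88.04956817626953
top lying bay c [75.8 48. ] s [ 15.  125.5] a 4.25 219 z 50.99316864178685
[[64.0, 110.0], [73.0, -15.0], [88.0, -14.0], [79.0, 111.0]]
 rail top x pct [84.9763 85.32   87.748  90.5433 91.1289] [np.float64(87.7), np.float64(87.7)]
 short [  -1.5 -129.4] [50.6 80.8] 88.20613861083984
[0.5762 0.0667 0.0105] [ 0.0424  0.5559  1.7468 -0.0001  0.8378 -1.4719]
  return _methods._mean(a, axis=axis, dtype=dtype,
  ret = ret.dtype.type(ret / rcount)
```

Call:
{"api": "send_rows", "payload": {"slide": [[0.001,0,0],[0.002,-0.0001,0],[0.003,-0.0002,0],[0.004,-0.0002,0],[0.005,-0.0003,0],[0.006,-0.0003,0],[0.006,-0.0003,0]], "angular": [[0,0,0],[0,0,0],[0,0,0],[0,0,0],[0,0,0],[0,0,0],[0,0,0]], "hand": [0,0,0,0,0,0,0]}}

```text
clock: 11.58
ee_pos: [0.582, 0.0663, 0.0103]
orientation: [0.089, 3.14, -0.0]
wrist_force: [-1.8, -0.1, 1.3]
gripper_width: 0.0856
```

Call:
{"api": "send_rows", "payload": {"slide": [[0.001,0,0],[0.001,0,0],[0.001,0,0]], "angular": [[0,0,0],[0,0,0],[0,0,0]], "hand": [0,0,0]}}

```text
clock: 11.95
ee_pos: [0.5821, 0.0663, 0.0102]
orientation: [-0.088, -3.139, 0.0]
wrist_force: [-3.6, -0.2, 1.7]
gripper_width: 0.0854
```

Call:
{"api": "send_rows", "payload": {"slide": [[0.001,0,0],[0.001,0,0],[0.001,0,0]], "angular": [[0,0,0],[0,0,0],[0,0,0]], "hand": [0,0,0]}}

```text
clock: 12.32
ee_pos: [0.5821, 0.0663, 0.0102]
orientation: [-0.088, -3.138, 0.0]
wrist_force: [-6.4, -0.3, 3.9]
gripper_width: 0.0854
```

The hand has stopped and the force is climbing, so the carton has met the rail. One firmer press will square it up, then I'll back off and look.

Call:
{"api": "send_rows", "payload": {"slide": [[0.001,0,0],[0.002,0,0],[0.003,0,0],[0.003,0,0],[0.003,0,0]], "angular": [[0,0,0],[0,0,0],[0,0,0],[0,0,0],[0,0,0]], "hand": [0,0,0,0,0]}}

```text
clock: 12.95
ee_pos: [0.5821, 0.0663, 0.0099]
orientation: [-0.087, -3.132, 0.001]
wrist_force: [-11.9, 0.2, 8.2]
gripper_width: 0.0856
```

Call:
{"api": "send_rows", "payload": {"slide": [[-0.003,0,0],[-0.006,0.0002,0],[-0.015,0.0008,0],[-0.03,0.0015,0],[-0.06,0.003,0],[-0.1,0.005,0.05],[-0.13,0.007,0.1],[-0.13,0.007,0.16],[-0.13,0.007,0.2],[-0.13,0.007,0.2]], "angular": [[0,0,0],[0,0,0],[0,0,0],[0,0,0],[0,0,0],[0,0,0],[0,0,0],[0,0,0],[0,0,0],[0,0,0]], "hand": [0,0,0,0,0,0,0,0,0,0]}}

```text
clock: 14.2
ee_pos: [0.4586, 0.0736, 0.2139]
orientation: [0.088, 3.132, 0.001]
wrist_force: [0.9, 0.3, -0.4]
gripper_width: 0.0853
```

```bash
python3 m.py 4
python3 - <<'E'
import cv2
a=cv2.imread('pics/top4.png')[90:270,160:440];b=cv2.imread('pics/side4.png')[130:360,170:470]
a=cv2.resize(a,(600,386));cv2.imwrite('pics/t4.png',a)
E
```

```text
side lying bay c [42.4 34.2] s [161.9  80.5] a 89.94 3100 z 50.739066579841605
[[2.0, -47.0], [83.0, -47.0], [83.0, 115.0], [2.0, 115.0]]
 rail top x pct [76.0904 82.5634 84.8036 88.5219 89.2265] [np.float64(84.5), np.float64(84.4)]
 short [  -4.4 -128.2] [53.1 81.3] 87.02247619628906
top lying bay c [44.7 32.6] s [ 79.3 160. ] a 0.01 2158 z 50.99211581215022
[[5.0, 113.0], [5.0, -47.0], [84.0, -47.0], [84.0, 113.0]]
 rail top x pct [85.0409 85.478  88.488  90.6138 91.1485] [np.float64(88.0), np.float64(87.9)]
 short [  -1.8 -129.5] [50.2 80.2] 88.21773529052734
[0.4559 0.0734 0.2103] [ 0.0681  0.1673  1.7614  0.      1.2123 -1.4464]
```

View pics/t4.png

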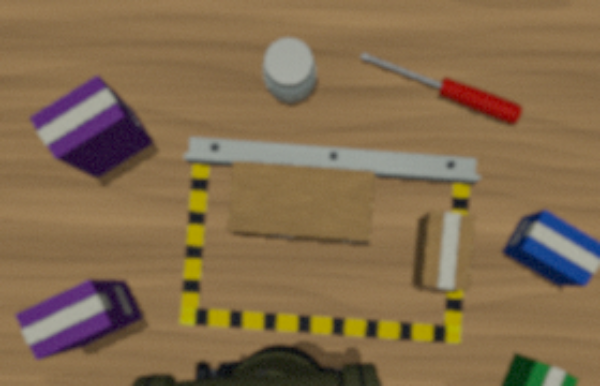

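Picture 8: the carton lies along the rail from (232,163) to (375,172) with no gap and square to it. The short carton stands at (447,250); jar and screwdriver are unmoved. I'm handing in.

```bash
python3 -c "
from plant import ctrl
print(ctrl.get_state()['clock'],ctrl.get_state()['wrist_force']);print(ctrl.sign_off())"
```

```text
14.3 [ 0.02077394 -0.12511207  0.15205995]
the job is handed in; nothing more can be done
None
```

The job is done and handed in at 14.3 s. I tipped the tall brown carton over by pushing near its top. It fell flat and wholly inside the tape, at bay x about −35 to +52 and y −50 to +115 mm. I then pushed it squarely back to the rail, with about 12 N at the last press, and withdrew the hand.

- **Carton:** in the last check it is flat at 51 mm high, within 0.1° of parallel to the bay. Its far side is at x about 83–84 mm, against a rail face measured at 82–85 mm. It spans y −47 to +115 mm, so it is inside the tape.
- **Surroundings:** the short carton's measured position changed by less than 1 mm. In the last picture the jar, screwdriver and purple cartons look unmoved, as does the blue look-alike; only part of the green one was in view. The hand was clear of everything.
- **Disagreement:** the two cameras differ by about 2 mm in absolute position, which is within the stated calibration. Each camera shows the carton against the rail.

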